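# Find the full tin by its weight and shelve it

## Robot

A 6-joint arm with a two-finger parallel gripper is mounted at the origin on a cart in front of the work surface, level with it; the furniture and walls round the work are solid. World frame = base frame: x ahead of the robot, y to its left, z up, the work surface at z = 0. Lengths are in m, angles in rad, forces in N, time in s.
With the tool pointing down it reaches from about 0.25 to 0.775 m from the base axis. Payload 4 kg.
Tool frame: the origin (TCP) lies on the centre line of the jaws, within the pads' length; the fingertips stand 8 mm ahead of it and the grasp point (between the pads) lies 11 mm behind it; y points along the fingers, x is the direction in which the jaws open and shut, and the axes are right-handed (so a half turn about y gives the same grasp; the last joint's range is limited). The gripper opens to 94 mm and grips with 3 to 60 N. Pads are 16 mm wide; open, the fingers measure 119 mm over their backs; the gripper's body (75 mm by 177 mm) begins 78 mm behind the grasp point.
Start: joints at [-1.335, 0.087, 1.371, -0, 1.684, -0.103], TCP at [0.183, -0.519, 0.214] pointing down, gripper open.
Joint ranges: [-3.1, 3.1], [-0.76, 2.03], [0.27, 2.55], [-1.08, 4.22], [0.17, 2.65], [-2.57, 2.57]. Speed limits (rad/s): [2.79, 2.79, 3.14, 3.14, 3.14, 3.14].

## Interface

Orientations are given as [roll, pitch, yaw] about the fixed x, y, z axes, in that order (R = Rz(yaw) Ry(pitch) Rx(roll)).
In Python, from bench import robot gives the robot as it stands.
- The arm moves only by the tool step_arm, never from a script. Its argument "commands" is a list of rows, each an object with "xyz": the shift along the world's x, y, z in m, a list of three; "twist": the turn, a rotation vector about the world's x, y, z in degrees, a list of three. In form: [{"xyz": [tx, ty, tz], "twist": [ax, ay, az]}, ...]. A call has 1 to 12 rows; each row is the pose to reach, as a shift and turn from the pose commanded when the call began; what a row does not reach only later rows make up. A row lasts 1/12 s, in which the tool goes at most 41.7 mm and 7.16 degrees, less where a joint would pass 70% of its speed; a pose out of reach is approached as far as the arm can. A call with a gripper value outside its range is refused whole. "fingers" is the closure in counts, from 0 (fully open) to 255 (shut), set as the call begins (left out, the last holds). The fingers move at their own pace and stop on an object; the grip force is fixed at half the most. Time passes only in rows, so rows that repeat a pose let the fingers close. It gives the time, the measured TCP pose, the force and the opening at its end, in the units of the state.
- robot.get_obs(): the state, without advancing time (a new reading comes with each control period).
- robot.snapshot(name): name is "scene" or "side" or "wrist"; returns (picture, depth): 420x560x3 uint8, red, green, blue; 420x560 float32, m along the optical axis (not along the pixel's ray), 0 where there is no reading.
- robot.camera_info(name): a dict with "fx", "fy", "cx", "cy" (pixels), "k1" (the pictures are not rectified: a ray, as slopes to the right and down, at radius r is drawn at 1 + k1 r^2 times it, then the intrinsics apply), "R" (3x3) and "t" (3): a world point X has camera coordinates R X + t. Camera axes: x right, y down, z forward; pixel columns grow to the right and rows downward; lengths in m; the calibration is good to about 2 mm. A picture is of the moment at which its call begins: read the wrist's pose just before it. camera_info takes no time and is no camera call; for the wrist camera it gives the pose at the moment of the call.
- robot.close_job(): hands the job in, once; it reports no verdict.
The state is a dict: "time": time; "joint_positions": joint angles; "qvel": joint speeds; "joint_torque": joint torques, N m; "tool_pos": TCP position; "ee_rot": TCP orientation; "wrist_force": force on the tool from outside, world axes, zero at the start; "wrist_torque": the same for the moment, N m; "width": finger opening in m.
Only numpy, scipy, OpenCV 4.12 (cv2) and the standard library are available. Lean on these libraries where they do the work, as an engineer would, in place of code of your own. Each camera call takes 0.05 s, during which the arm holds its last target.

## Task

One of the three look-alike tins in the wooden tray is full and the other two are empty: lift them to feel which is which, leaving the empty ones standing in the tray. Set the full tin down upright on the clear desk, let go, and take it again by its two narrow sides, because the blue holder has tall cheeks that leave no room for fingers on the broad faces; then stand it in the blue holder, lid up, with its broad faces towards the cheeks. Do not tip any tin over, nor knock over the bamboo cup or the cardboard tube.

Things in the scene. Friction and masses are not known exactly. Their poses are not given: they have to be found in the camera images.
- tin_a_mid (a point): one of three look-alike green tins, aluminium lid (stays on), smooth straight sides: 44 (own x) x 66 (own y) x 100 mm (z). Point: its centre, 50 mm above its underside; z up to the lid, x normal to the broad faces. One tin is full (440 to 660 g), two are empty (90 to 130 g). Starts in a tray cell, axes along the tray's within 0.05 rad.
- tin_b_mid (a point): one of three look-alike green tins, aluminium lid (stays on), smooth straight sides: 44 (own x) x 66 (own y) x 100 mm (z). Point: its centre, 50 mm above its underside; z up to the lid, x normal to the broad faces. One tin is full (440 to 660 g), two are empty (90 to 130 g). Starts in a tray cell, axes along the tray's within 0.05 rad.
- tin_c_mid (a point): one of three look-alike green tins, aluminium lid (stays on), smooth straight sides: 44 (own x) x 66 (own y) x 100 mm (z). Point: its centre, 50 mm above its underside; z up to the lid, x normal to the broad faces. One tin is full (440 to 660 g), two are empty (90 to 130 g). Starts in a tray cell, axes along the tray's within 0.05 rad.
- tray: fixed wooden tray, 64 (own x) x 244 (own y) x 34 mm high: three cells of 56 x 76 mm in a row, centres at own y = -80, 0, +80 mm; walls and floor 4 mm thick, so tins stand 4 mm above the desk, about 14 mm apart: fingers fit on their broad faces only. Origin at the centre of its underside, on the desk; z up.
- holder: fixed blue metal holder for one tin: floor plate 68 (own x) x 112 mm (own y), 4 mm thick; cheeks 90 mm long, top 103 mm above the desk, at own x = +-32 mm, 58 mm between their rolled rims; ends (own y) open but for lips 12 mm high at own y = +-54 mm. The tin's 66 mm width goes along own y. Origin at the centre of its underside, on the desk; z up.
- bamboo_cup: bystander: bamboo cup, 94 mm across, 120 mm high; stands in the bend of the hose. Origin at the centre of its underside.
- kraft_tube: bystander: brown cardboard tube standing on end, 68 mm across, 72 mm high; near the desk's front left corner. Origin at the centre of its underside.
There are look-alikes about, which are no part of the job. Leave any purple look-alike of the part that bears tin_c_mid alone.

How it is judged:
On the way:
1. the full tin stands upright on the desk, released, clear of the tray and the holder (((not (x of tin_a_mid in the frame of tray between -0.05 and 0.05 m and y of tin_a_mid in the frame of tray between -0.14 and 0.14 m) and horizontal distance between tin_a_mid and holder above 0.08 m and height (world z) of tin_a_mid between 0.044 and 0.056 m and contact force between tin_a and anything else above 2.5 N and linear speed of tin_a below 0.02 m/s and angle between tin_a_mid's own z axis and vertical below 0.1 rad and contact force between tin_a and the fingers below 0.3 N) or (not (x of tin_b_mid in the frame of tray between -0.05 and 0.05 m and y of tin_b_mid in the frame of tray between -0.14 and 0.14 m) and horizontal distance between tin_b_mid and holder above 0.08 m and height (world z) of tin_b_mid between 0.044 and 0.056 m and contact force between tin_b and anything else above 2.5 N and linear speed of tin_b below 0.02 m/s and angle between tin_b_mid's own z axis and vertical below 0.1 rad and contact force between tin_b and the fingers below 0.3 N) or (not (x of tin_c_mid in the frame of tray between -0.05 and 0.05 m and y of tin_c_mid in the frame of tray between -0.14 and 0.14 m) and horizontal distance between tin_c_mid and holder above 0.08 m and height (world z) of tin_c_mid between 0.044 and 0.056 m and contact force between tin_c and anything else above 2.5 N and linear speed of tin_c below 0.02 m/s and angle between tin_c_mid's own z axis and vertical below 0.1 rad and contact force between tin_c and the fingers below 0.3 N))), for 0.2 s.
At the end, for the whole second after the job is handed in: one tin stands upright (within 0.1 rad), released, on the holder's floor, centred within 12 mm across the cheeks and 25 mm along them, pressing on it with over 2.5 N (only the full tin does); the two others stand upright at rest on the floor of the tray's cells ((((x of tin_a_mid in the frame of holder between -0.012 and 0.012 m and y of tin_a_mid in the frame of holder between -0.025 and 0.025 m and height (world z) of tin_a_mid between 0.048 and 0.06 m and contact force between tin_a and holder above 2.5 N and linear speed of tin_a below 0.02 m/s and angle between tin_a_mid's own z axis and vertical below 0.1 rad and contact force between tin_a and the fingers below 0.3 N) and (x of tin_b_mid in the frame of tray between -0.03 and 0.03 m and y of tin_b_mid in the frame of tray between -0.122 and 0.122 m and height (world z) of tin_b_mid between 0.048 and 0.06 m and linear speed of tin_b below 0.02 m/s and angle between tin_b_mid's own z axis and vertical below 0.1 rad) and (x of tin_c_mid in the frame of tray between -0.03 and 0.03 m and y of tin_c_mid in the frame of tray between -0.122 and 0.122 m and height (world z) of tin_c_mid between 0.048 and 0.06 m and linear speed of tin_c below 0.02 m/s and angle between tin_c_mid's own z axis and vertical below 0.1 rad)) or ((x of tin_b_mid in the frame of holder between -0.012 and 0.012 m and y of tin_b_mid in the frame of holder between -0.025 and 0.025 m and height (world z) of tin_b_mid between 0.048 and 0.06 m and contact force between tin_b and holder above 2.5 N and linear speed of tin_b below 0.02 m/s and angle between tin_b_mid's own z axis and vertical below 0.1 rad and contact force between tin_b and the fingers below 0.3 N) and (x of tin_a_mid in the frame of tray between -0.03 and 0.03 m and y of tin_a_mid in the frame of tray between -0.122 and 0.122 m and height (world z) of tin_a_mid between 0.048 and 0.06 m and linear speed of tin_a below 0.02 m/s and angle between tin_a_mid's own z axis and vertical below 0.1 rad) and (x of tin_c_mid in the frame of tray between -0.03 and 0.03 m and y of tin_c_mid in the frame of tray between -0.122 and 0.122 m and height (world z) of tin_c_mid between 0.048 and 0.06 m and linear speed of tin_c below 0.02 m/s and angle between tin_c_mid's own z axis and vertical below 0.1 rad)) or ((x of tin_c_mid in the frame of holder between -0.012 and 0.012 m and y of tin_c_mid in the frame of holder between -0.025 and 0.025 m and height (world z) of tin_c_mid between 0.048 and 0.06 m and contact force between tin_c and holder above 2.5 N and linear speed of tin_c below 0.02 m/s and angle between tin_c_mid's own z axis and vertical below 0.1 rad and contact force between tin_c and the fingers below 0.3 N) and (x of tin_a_mid in the frame of tray between -0.03 and 0.03 m and y of tin_a_mid in the frame of tray between -0.122 and 0.122 m and height (world z) of tin_a_mid between 0.048 and 0.06 m and linear speed of tin_a below 0.02 m/s and angle between tin_a_mid's own z axis and vertical below 0.1 rad) and (x of tin_b_mid in the frame of tray between -0.03 and 0.03 m and y of tin_b_mid in the frame of tray between -0.122 and 0.122 m and height (world z) of tin_b_mid between 0.048 and 0.06 m and linear speed of tin_b below 0.02 m/s and angle between tin_b_mid's own z axis and vertical below 0.1 rad)))); the robot touches nothing.
It fails at once if a tin is tipped over (more than 40 degrees) (angle between any of tin_a_mid, tin_b_mid, tin_c_mid's own z axis and vertical above 0.7 rad).
It fails at once if the bamboo cup or the cardboard tube is knocked over (angle between any of bamboo_cup, kraft_tube's own z axis and vertical above 0.5 rad).
It also fails if it takes over 72 s, if anything falls off the work surface, if the arm or the gripper's body presses on something with over 40 N, if the wrist force passes 120 N, or if a joint passes its speed limit or range.

## Working session

There is one attempt and no reset: what is moved stays moved. The work goes in short steps, Python scripts to look and compute and a tool call to move; the robot and the scene stay as the last step left them, time stands still between calls to the robot, and variables do not carry over. Pictures are saved under pics/ and viewed, and the job is handed in when it is done.

Besides the shell and the picture viewer there is one more tool, called after "Emit:" as a command line: name --argument value ..., lists and objects as JSON in quotes. step_arm: Moves the arm, as the interface text tells. Its arguments: {"type":"object","properties":{"commands":{"type":"array"},"fingers":{"type":"number"}},"required":["commands"]}

```bash
mkdir -p pics; ls; python3 - <<'E'
from bench import robot
import cv2,numpy as np
np.set_printoptions(precision=4,suppress=True)
o=robot.get_obs()
for k,v in o.items(): print(k,np.round(v,4))
for n in ["scene","side","wrist"]:
    c=robot.camera_info(n);print(n,{k:np.round(v,4).tolist() for k,v in c.items()})
    p,d=robot.snapshot(n)
    cv2.imwrite(f"pics/{n}0.png",p[:,:,::-1]); np.save(f"pics/{n}0.npy",d)
E
```

```text
pics
time 0.0
joint_positions [-1.3351  0.088   1.3722  0.      1.6836 -0.1031]
qvel [-0.0001  0.0003  0.0009 -0.0011  0.0001 -0.0008]
joint_torque [ -0.0002 -34.0176 -30.243    0.0718   0.033   -0.0002]
tool_pos [ 0.1827 -0.5182  0.2123]
ee_rot [-1.5706  0.0021 -1.232 ]
wrist_force [ 0.2332 -0.0843 -0.0593]
wrist_torque [-0.0167  0.0031  0.0559]
width 0.0935
scene {'fx': 440.518, 'fy': 440.518, 'cx': 278.0168, 'cy': 211.0018, 'k1': 0.0022, 'R': [[-0.808, -0.5889, -0.0193], [-0.2692, 0.3981, -0.8769], [0.5241, -0.7033, -0.4802]], 't': [0.4236, 0.142, 0.9722]}
side {'fx': 421.5387, 'fy': 421.5387, 'cx': 277.6354, 'cy': 206.7349, 'k1': -0.0504, 'R': [[1.0, -0.0062, -0.0002], [-0.0031, -0.4627, -0.8865], [0.0054, 0.8865, -0.4627]], 't': [-0.4936, 0.0935, 0.8755]}
wrist {'fx': 295.2219, 'fy': 295.2219, 'cx': 281.5772, 'cy': 214.129, 'k1': -0.0241, 'R': [[0.3328, -0.943, -0.003], [-0.9077, -0.3212, 0.2701], [-0.2557, -0.0871, -0.9628]], 't': [-0.5484, -0.0285, 0.3917]}
```

View pics/scene0.png

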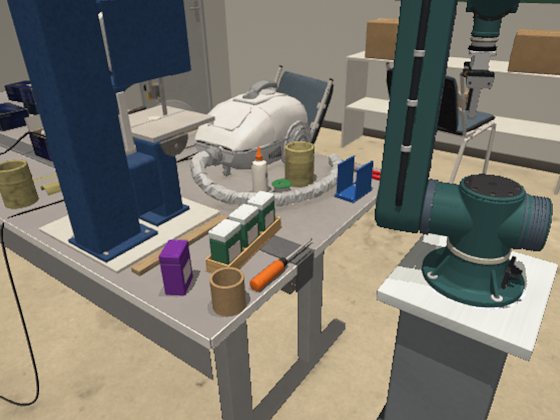

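View pics/side0.png

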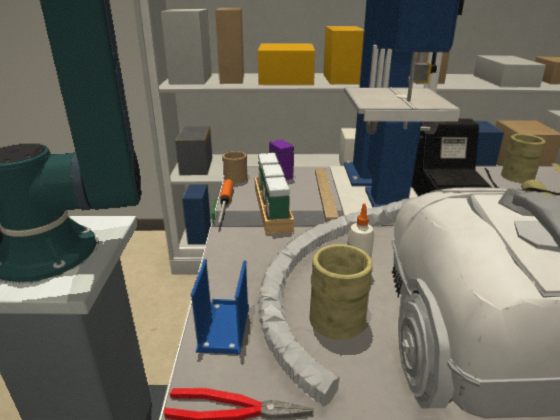

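View pics/wrist0.png

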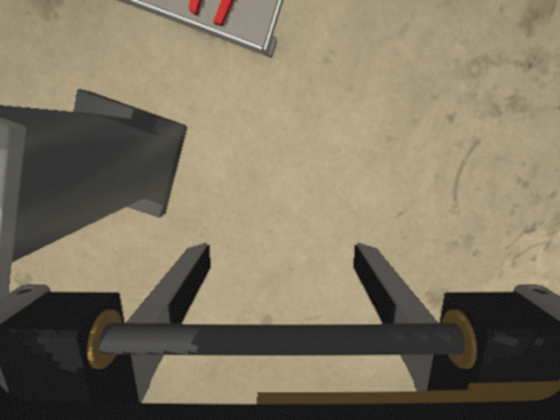

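The scene view shows the three green tins in the tray (around px 225,240 / 243,222 / 261,208). The purple look-alike is at (176,267), the kraft tube at (228,291), the blue holder at (354,180) and the bamboo cup at (299,164). The side view shows the same items, with the holder at (222,310) and the tins at (272,188). Next I'll measure them.

```bash
cat > h.py <<'E'
import numpy as np,cv2
from bench import robot
np.set_printoptions(precision=4,suppress=True)
def undist(c,u,v):
    K=np.array([[c['fx'],0,c['cx']],[0,c['fy'],c['cy']],[0,0,1]])
    p=cv2.undistortPoints(np.stack([np.ravel(u),np.ravel(v)],-1).astype(np.float64)[:,None],K,np.array([c['k1'],0,0,0.]))
    return p[:,0]
def cloud(c,d):
    v,u=np.mgrid[:420,:560]
    s=undist(c,u,v); z=d.ravel()
    X=np.c_[s*z[:,None],z]
    W=(X-np.array(c['t']))@np.array(c['R'])
    W[z<=0]=np.nan
    return W.reshape(420,560,3)
def plane(c,u,v,z):
    s=undist(c,u,v); R=np.array(c['R']);o=-R.T@np.array(c['t'])
    r=np.c_[s,np.ones(len(s))]@R
    return o+r*((z-o[2])/r[:,2])[:,None]
def mask(p,name):
    hsv=cv2.cvtColor(p,cv2.COLOR_RGB2HSV)
    return hsv
E
python3 - <<'E'
from h import *
for n in ["scene","side"]:
    p=cv2.imread(f"pics/{n}0.png")[:,:,::-1].copy(); d=np.load(f"pics/{n}0.npy"); c=robot.camera_info(n); W=cloud(c,d)
    hsv=cv2.cvtColor(p,cv2.COLOR_RGB2HSV)
    H,S,V=[hsv[...,i].astype(int) for i in range(3)]
    z=W[...,2]; onx=(W[...,0]>0.1)&(W[...,0]<1.0)&(abs(W[...,1])<0.9)
    for nm,m in dict(green=(H>60)&(H<95)&(S>100),white=(S<50)&(V>150)&(z>0.095)&(z<0.115),blue=(H>100)&(H<125)&(S>150)&(z<0.13),
        wood=(H>8)&(H<25)&(S>80)&(z<0.045)&(z>0.025),purple=(H>130)&(H<150)&(S>120),
        kraft=(H>8)&(H<20)&(S>80)&(z>0.06)&(z<0.08),cup=(H>18)&(H<32)&(S>80)&(z>0.10)&(z<0.13)).items():
        m=m&onx&(z>0.002)
        k,l,st,cen=cv2.connectedComponentsWithStats(m.astype(np.uint8))
        for i in range(1,k):
            if st[i,4]>40:
                q=W[l==i]; print(n,nm,"px",cen[i].round(),st[i,4],"min",np.percentile(q,3,0),"max",np.percentile(q,97,0),"mean",q.mean(0))
    des=onx&(abs(z)<0.004); q=W[des]; print(n,'desk',des.sum(),q[:,2].mean(),np.percentile(q,[0.5,99.5],0))
E
```

```text
scene green px [398.  34.] 158 min [0.1924 0.0638 0.4349] max [0.199  0.0779 0.5465] mean [0.1955 0.0707 0.4942]
scene green px [452.   7.] 51 min [ 0.1131 -0.0106  0.5281] max [0.1263 0.0527 0.5493] mean [0.1179 0.04   0.5382]
scene green px [483.   7.] 267 min [ 0.1025 -0.3407  0.4987] max [ 0.1914 -0.1342  0.5381] mean [ 0.1358 -0.2471  0.5181]
scene green px [477.  27.] 90 min [ 0.1777 -0.5035  0.4334] max [ 0.2127 -0.481   0.4718] mean [ 0.1994 -0.4914  0.4503]
scene green px [495.  28.] 76 min [ 0.1458 -0.5102  0.4353] max [ 0.1645 -0.489   0.4687] mean [ 0.1537 -0.4996  0.4514]
scene green px [431.  73.] 795 min [0.1114 0.0548 0.3702] max [0.1459 0.0727 0.4978] mean [0.1293 0.0636 0.4324]
scene green px [411.  50.] 123 min [0.1633 0.0655 0.4342] max [0.1751 0.0731 0.4962] mean [0.1685 0.0694 0.4688]
scene green px [390. 192.] 523 min [0.1095 0.0782 0.1109] max [0.1941 0.1062 0.3807] mean [0.1683 0.0931 0.194 ]
scene green px [429. 122.] 60 min [0.1092 0.0665 0.3347] max [0.1262 0.0742 0.3573] mean [0.118  0.0703 0.3465]
scene green px [281. 183.] 106 min [ 0.559  -0.1257  0.03
[... 3947 characters left out ...]
[0.3605 0.2618 0.0271]
side wood px [319. 316.] 117 min [ 0.5456 -0.2452  0.0253] max [ 0.5681 -0.2151  0.0436] mean [ 0.5569 -0.2339  0.0339]
side wood px [349. 320.] 234 min [ 0.5776 -0.252   0.0255] max [ 0.628  -0.2327  0.0441] mean [ 0.602  -0.2468  0.0355]
side purple px [284. 156.] 513 min [0.4774 0.3545 0.012 ] max [0.5361 0.4018 0.1016] mean [0.5128 0.3701 0.07  ]
side kraft px [234. 157.] 214 min [0.3445 0.3428 0.0603] max [0.405  0.407  0.0731] mean [0.3747 0.3736 0.0674]
side cup px [342. 266.] 1607 min [ 0.5485 -0.2503  0.1009] max [ 0.6294 -0.1666  0.1209] mean [ 0.5898 -0.2118  0.1129]
side desk 31836 6.678276835324088e-05 [[ 0.1035 -0.3945 -0.0028]
 [ 0.7662  0.4429  0.0038]]
```

```bash
python3 - <<'E'
import cv2
p=cv2.imread("pics/scene0.png");q=cv2.imread("pics/side0.png")
cv2.imwrite("pics/c1.png",cv2.resize(p[180:320,130:330],None,fx=4,fy=4,interpolation=cv2.INTER_CUBIC))
cv2.imwrite("pics/c2.png",cv2.resize(q[130:250,200:360],None,fx=4,fy=4,interpolation=cv2.INTER_CUBIC))
E
```

```text
(no output)
```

View pics/c1.png

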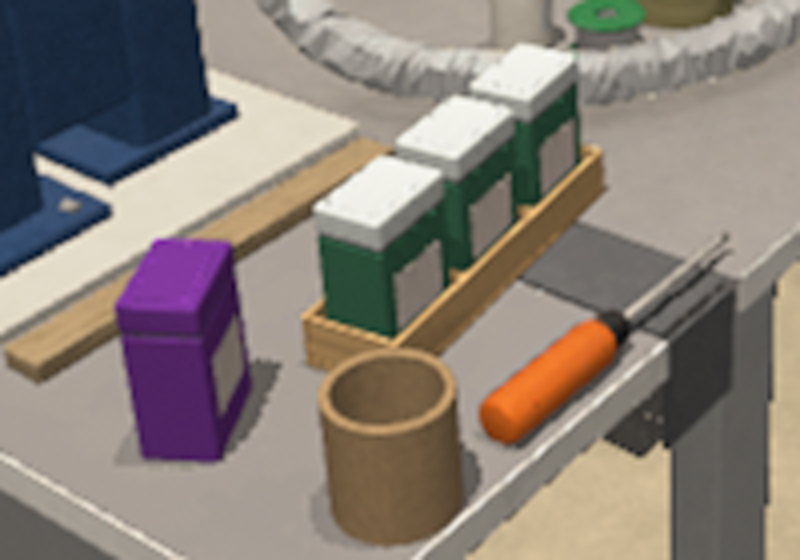

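View pics/c2.png

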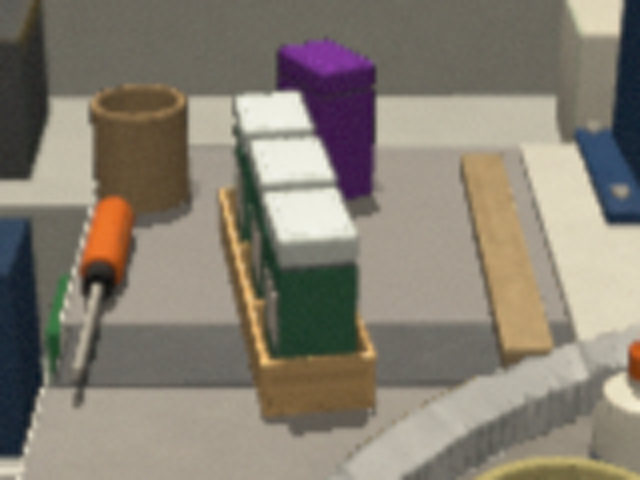

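```bash
python3 - <<'E'
from h import *
g=np.zeros((600,700,3),np.uint8); 
# rows: y from 0.55 (top) to -0.45 ; cols x 0.15..0.85 ; ~ 600px/m
s=700/0.75
g=np.zeros((int(0.64*s),700,3),np.uint8)
for n in ["scene","side"]:
    p=cv2.imread(f"pics/{n}0.png"); d=np.load(f"pics/{n}0.npy"); W=cloud(robot.camera_info(n),d)
    x,y,z=W.reshape(-1,3).T; c=p.reshape(-1,3)
    m=(z>-0.01)&(z<0.3)&(x>0.2)&(x<0.8)&(y>-0.42)&(y<0.42)
    x,y,z,c=x[m],y[m],z[m],c[m]; o=np.argsort(z)
    for i in o: cv2.circle(g,(int((x[i]-0.2)*700/0.6*0.8),int((0.42-y[i])*700*0.98/0.84*0.8-0)),2,c[i].tolist(),-1)
for t in np.arange(0.2,0.81,0.1): cv2.putText(g,f"{t:.1f}",(int((t-0.2)*933),595),0,0.4,(0,255,255))
for t in np.arange(-0.4,0.41,0.1): cv2.putText(g,f"{t:.1f}",(0,int((0.42-t)*653)),0,0.4,(0,255,255))
cv2.imwrite("pics/top.png",g[:597])
# tins / holder
for n in ["scene","side"]:
    p=cv2.imread(f"pics/{n}0.png")[:,:,::-1].copy(); d=np.load(f"pics/{n}0.npy"); c=robot.camera_info(n); W=cloud(c,d)
    z=W[...,2];x=W[...,0];y=W[...,1]
    m=(z>0.1)&(z<0.108)&(x>0.42)&(x<0.54)&(y>0.05)&(y<0.33)
    q=W[m][:,:2]; pc=np.cov(q.T);w,v=np.linalg.eigh(pc);print(n,'row',q.mean(0),v[:,1],np.median(z[m]))
    r=cv2.minAreaRect(q.astype(np.float32)*1000);print(r, 'if 44x226')
    hsv=cv2.cvtColor(p,cv2.COLOR_RGB2HSV);H,S=hsv[...,0],hsv[...,1]
    b=(H>100)&(H<125)&(S>150)&(x>0.34)&(x<0.46)&(y>-0.3)&(y<-0.15)
    for lo,hi in [(0.002,0.008),(0.09,0.106)]:
        q=W[b&(z>lo)&(z<hi)][:,:2]
        if len(q)>3: print(n,lo,len(q),cv2.minAreaRect(q.astype(np.float32)*1000))
E
```

```text
scene row [0.4748 0.2081] [-0.1384  0.9904] 0.10316043264800591
((478.4555969238281, 196.03713989257812), (45.963829040527344, 229.42868041992188), 7.985805988311768) if 44x226
scene 0.002 168 ((401.2181091308594, -217.78082275390625), (113.43167114257812, 67.84768676757812), 86.80812072753906)
scene 0.09 132 ((400.012939453125, -216.8914031982422), (86.2757339477539, 70.82695770263672), 84.40985107421875)
side row [0.4827 0.1774] [-0.1476  0.989 ] 0.10452743901858964
((481.3035583496094, 192.36126708984375), (44.50867462158203, 226.14932250976562), 8.418679237365723) if 44x226
side 0.002 1392 ((405.40411376953125, -223.54806518554688), (112.12397766113281, 66.29463195800781), 86.81614685058594)
side 0.09 287 ((405.6540832519531, -225.52249145507812), (85.57337951660156, 67.18012237548828), 85.69058227539062)
```

View pics/top.png

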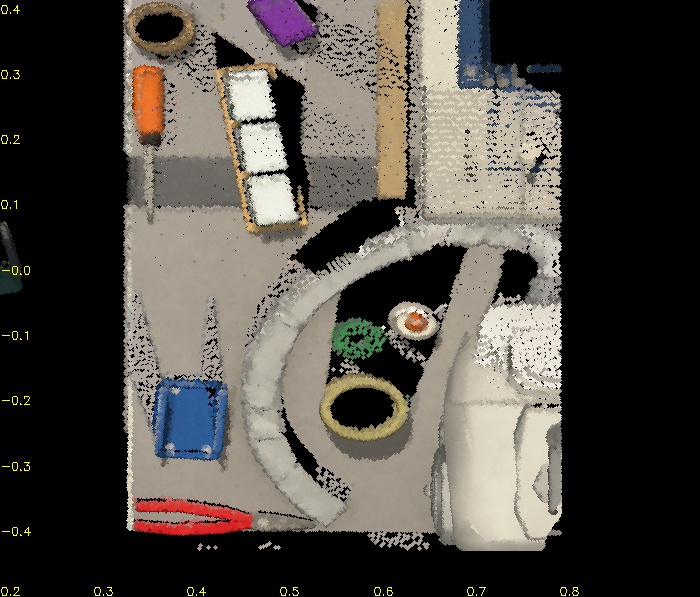

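```bash
python3 - <<'E'
from h import *
for n in ["scene","side"]:
    d=np.load(f"pics/{n}0.npy"); W=cloud(robot.camera_info(n),d).reshape(-1,3)
    for zlo,zhi in [(0.12,0.2),(0.2,0.3),(0.3,0.45),(0.45,0.7),(0.7,1)]:
        m=(W[:,2]>zlo)&(W[:,2]<zhi)&(W[:,1]>-0.4)&(W[:,1]<0.5)&(W[:,0]>0.3)&(W[:,0]<1)
        q=W[m]
        if len(q): print(n,zlo,len(q),np.percentile(q,[1,50,99],0).round(3).tolist())
E
```

```text
scene 0.12 7168 [[0.624, -0.373, 0.121], [0.724, 0.206, 0.161], [0.879, 0.443, 0.199]]
scene 0.2 8217 [[0.652, -0.349, 0.201], [0.721, 0.233, 0.25], [0.863, 0.443, 0.298]]
scene 0.3 9096 [[0.712, 0.107, 0.302], [0.719, 0.364, 0.393], [0.81, 0.444, 0.449]]
scene 0.45 9609 [[0.711, 0.103, 0.451], [0.717, 0.341, 0.505], [0.81, 0.444, 0.558]]
side 0.12 11284 [[0.583, -0.398, 0.12], [0.694, -0.256, 0.164], [0.979, 0.365, 0.2]]
side 0.2 16954 [[0.662, -0.398, 0.201], [0.756, -0.281, 0.227], [0.851, 0.318, 0.292]]
side 0.3 5318 [[0.713, 0.093, 0.302], [0.751, 0.143, 0.396], [0.821, 0.421, 0.449]]
side 0.45 1279 [[0.713, 0.092, 0.45], [0.751, 0.096, 0.462], [0.835, 0.414, 0.474]]
```

Emit:
step_arm --commands '[{"xyz":[0.02,0.03,0.03],"twist":[0,0,4]},{"xyz":[0.04,0.06,0.05],"twist":[0,0,8]},{"xyz":[0.06,0.1,0.06],"twist":[0,0,13]},{"xyz":[0.08,0.135,0.06],"twist":[0,0,18]},{"xyz":[0.1,0.17,0.06],"twist":[0,0,23]},{"xyz":[0.12,0.205,0.06],"twist":[0,0,28]},{"xyz":[0.14,0.24,0.06],"twist":[0,0,33]},{"xyz":[0.155,0.275,0.06],"twist":[0,0,38]},{"xyz":[0.17,0.31,0.06],"twist":[0,0,43]},{"xyz":[0.18,0.345,0.06],"twist":[0,0,48]},{"xyz":[0.19,0.38,0.06],"twist":[0,0,53]},{"xyz":[0.2,0.415,0.06],"twist":[0,0,58]}]' --fingers 0

```text
time: 1.15
tool_pos: [0.3828, -0.1019, 0.2733]
ee_rot: [-1.571, -0.0, -0.215]
wrist_force: [0.9, 0.1, -0.0]
width: 0.0939
```

Emit:
step_arm --commands '[{"xyz":[0.01,0.03,0.0],"twist":[0,0,3]},{"xyz":[0.02,0.06,0.0],"twist":[0,0,6]},{"xyz":[0.03,0.09,0.0],"twist":[0,0,9]},{"xyz":[0.04,0.12,0.0],"twist":[0,0,12]},{"xyz":[0.05,0.15,0.0],"twist":[0,0,15]},{"xyz":[0.06,0.18,0.0],"twist":[0,0,18]},{"xyz":[0.07,0.21,0.0],"twist":[0,0,20.8]},{"xyz":[0.08,0.24,0.0],"twist":[0,0,20.8]},{"xyz":[0.085,0.265,0.0],"twist":[0,0,20.8]},{"xyz":[0.085,0.265,0.0],"twist":[0,0,20.8]},{"xyz":[0.085,0.265,0.0],"twist":[0,0,20.8]}]'

```text
time: 2.07
tool_pos: [0.4675, 0.162, 0.2727]
ee_rot: [-1.571, 0.002, 0.146]
wrist_force: [-0.2, -0.8, -0.8]
width: 0.094
```

```bash
python3 - <<'E'
from h import *
o=robot.get_obs();print(o['time'],o['tool_pos'],o['ee_rot'],o['wrist_force'],o['joint_positions'])
c=robot.camera_info("wrist");p,d=robot.snapshot("wrist");cv2.imwrite("pics/w1.png",p[:,:,::-1])
W=cloud(c,d);z=W[...,2]
hsv=cv2.cvtColor(p,cv2.COLOR_RGB2HSV);S,V=hsv[...,1].astype(int),hsv[...,2]
m=((z>0.098)&(z<0.11)&(W[...,1]>0.0)&(S<60)).astype(np.uint8)
m=cv2.erode(m,np.ones((3,3)))
k,l,st,cen=cv2.connectedComponentsWithStats(m)
for i in range(1,k):
    if st[i,4]>200:
        ys,xs=np.where(l==i); q=plane(c,xs,ys,0.104)[:,:2]
        print(cen[i],st[i],np.median(z[l==i]),cv2.minAreaRect(q.astype(np.float32)*1000), W[l==i].mean(0))
E
```

```text
2.0667 [0.4675 0.162  0.2727] [-1.5714  0.0018  0.1458] [-0.1598 -0.7667 -0.8237] [ 0.2193 -0.0389  1.3833 -0.0005  1.799   0.0734]
[298.3395  99.3601] [ 280   69   39   63 2277] 0.10377316396032857 ((469.19488525390625, 274.86260986328125), (40.58222961425781, 63.23816680908203), 8.305206298828125) [0.4686 0.276  0.1038]
[298.4364 173.5302] [ 281  147   37   55 1856] 0.10382699701884357 ((481.889892578125, 195.75433349609375), (40.55531692504883, 62.29280471801758), 8.352400779724121) [0.4815 0.1967 0.1038]
[295.8829 238.5656] [ 280  215   34   49 1563] 0.10370732797353006 ((492.0132141113281, 116.86080932617188), (40.115631103515625, 62.56397247314453), 8.298172950744629) [0.4913 0.1177 0.1037]
```

View pics/w1.png

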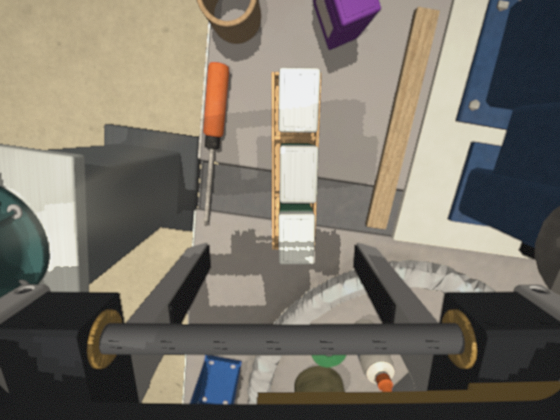

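Wrist view: three white-lidded green tins in the tray at px (298,99), (298,173) and (296,238). The purple look-alike at (345,20) stands outside the tray and is left alone. Lid heights are 0.104 m, spacing is 80 mm and yaw is 8.3°, all matching the description. I'll weigh the middle tin first.

Emit:
step_arm --commands '[{"xyz":[0.007,0.017,-0.03],"twist":[0,0,0]},{"xyz":[0.014,0.034,-0.06],"twist":[0,0,0]},{"xyz":[0.014,0.034,-0.09],"twist":[0,0,0]},{"xyz":[0.014,0.034,-0.12],"twist":[0,0,0]},{"xyz":[0.014,0.034,-0.15],"twist":[0,0,0]},{"xyz":[0.014,0.034,-0.175],"twist":[0,0,0]},{"xyz":[0.014,0.034,-0.195],"twist":[0,0,0]},{"xyz":[0.014,0.034,-0.21],"twist":[0,0,0]},{"xyz":[0.014,0.034,-0.218],"twist":[0,0,0]},{"xyz":[0.014,0.034,-0.218],"twist":[0,0,0]},{"xyz":[0.014,0.034,-0.218],"twist":[0,0,0]}]'

```text
time: 3.03
tool_pos: [0.4821, 0.1944, 0.056]
ee_rot: [-1.571, -0.001, 0.142]
wrist_force: [0.9, 0.2, -0.2]
width: 0.0944
```

Emit:
step_arm --commands '[{"xyz":[0,0,0],"twist":[0,0,0]},{"xyz":[0,0,0],"twist":[0,0,0]},{"xyz":[0,0,0],"twist":[0,0,0]},{"xyz":[0,0,0],"twist":[0,0,0]},{"xyz":[0,0,0],"twist":[0,0,0]},{"xyz":[0,0,0],"twist":[0,0,0]},{"xyz":[0,0,0],"twist":[0,0,0]},{"xyz":[0,0,0],"twist":[0,0,0]}]' --fingers 255

```text
time: 3.7
tool_pos: [0.4818, 0.1953, 0.0555]
ee_rot: [-1.571, -0.0, 0.143]
wrist_force: [-0.1, 0.1, 0.0]
width: 0.044
```

Gripped at 44 mm, which matches the tin's own x size. Now a small lift.

Emit:
step_arm --commands '[{"xyz":[0,0,0.003],"twist":[0,0,0]},{"xyz":[0,0,0.007],"twist":[0,0,0]},{"xyz":[0,0,0.011],"twist":[0,0,0]},{"xyz":[0,0,0.015],"twist":[0,0,0]},{"xyz":[0,0,0.015],"twist":[0,0,0]},{"xyz":[0,0,0.015],"twist":[0,0,0]},{"xyz":[0,0,0.015],"twist":[0,0,0]},{"xyz":[0,0,0.015],"twist":[0,0,0]}]'

```text
time: 4.37
tool_pos: [0.4816, 0.1952, 0.0703]
ee_rot: [-1.571, 0.0, 0.143]
wrist_force: [-0.7, 0.1, -1.3]
width: 0.0438
```

About -1.3 N: the middle tin is empty. I'll put it back and go to the near tin (y 0.117).

Emit:
step_arm --commands '[{"xyz":[0,0,-0.004],"twist":[0,0,0]},{"xyz":[0,0,-0.008],"twist":[0,0,0]},{"xyz":[0,0,-0.012],"twist":[0,0,0]},{"xyz":[0,0,-0.0145],"twist":[0,0,0]},{"xyz":[0,0,-0.0145],"twist":[0,0,0]},{"xyz":[0,0,-0.0145],"twist":[0,0,0]}]'

```text
time: 4.87
tool_pos: [0.4816, 0.1952, 0.0556]
ee_rot: [-1.571, 0.001, 0.143]
wrist_force: [-0.7, -0.4, -0.7]
width: 0.0438
```

Emit:
step_arm --commands '[{"xyz":[0,0,0],"twist":[0,0,0]},{"xyz":[0,0,0],"twist":[0,0,0]},{"xyz":[0,0,0],"twist":[0,0,0]},{"xyz":[0,0,0],"twist":[0,0,0]},{"xyz":[0,0,0],"twist":[0,0,0]},{"xyz":[0,0,0],"twist":[0,0,0]},{"xyz":[0,0,0],"twist":[0,0,0]}]' --fingers 0

```text
time: 5.45
tool_pos: [0.4818, 0.1953, 0.056]
ee_rot: [-1.571, -0.0, 0.143]
wrist_force: [-0.1, -0.3, -0.3]
width: 0.0873
```

Emit:
step_arm --commands '[{"xyz":[0,0,0.025],"twist":[0,0,0]},{"xyz":[0,0,0.06],"twist":[0,0,0]},{"xyz":[0.002,-0.015,0.08],"twist":[0,0,0]},{"xyz":[0.006,-0.045,0.08],"twist":[0,0,0]},{"xyz":[0.01,-0.075,0.07],"twist":[0,0,0]},{"xyz":[0.01,-0.079,0.05],"twist":[0,0,0]},{"xyz":[0.01,-0.079,0.025],"twist":[0,0,0]},{"xyz":[0.01,-0.079,0.008],"twist":[0,0,0]},{"xyz":[0.01,-0.079,0.0],"twist":[0,0,0]},{"xyz":[0.01,-0.079,0.0],"twist":[0,0,0]},{"xyz":[0.01,-0.079,0.0],"twist":[0,0,0]}]'

```text
time: 6.37
tool_pos: [0.4919, 0.1164, 0.0563]
ee_rot: [-1.571, -0.0, 0.144]
wrist_force: [-0.2, 0.5, -0.4]
width: 0.094
```

Emit:
step_arm --commands '[{"xyz":[0,0,0],"twist":[0,0,0]},{"xyz":[0,0,0],"twist":[0,0,0]},{"xyz":[0,0,0],"twist":[0,0,0]},{"xyz":[0,0,0],"twist":[0,0,0]},{"xyz":[0,0,0],"twist":[0,0,0]},{"xyz":[0,0,0],"twist":[0,0,0]},{"xyz":[0,0,0],"twist":[0,0,0]},{"xyz":[0,0,0],"twist":[0,0,0]}]' --fingers 255

```text
time: 7.03
tool_pos: [0.4918, 0.1162, 0.056]
ee_rot: [-1.571, -0.0, 0.143]
wrist_force: [1.5, -0.0, 0.4]
width: 0.0439
```

Emit:
step_arm --commands '[{"xyz":[0,0,0.003],"twist":[0,0,0]},{"xyz":[0,0,0.007],"twist":[0,0,0]},{"xyz":[0,0,0.011],"twist":[0,0,0]},{"xyz":[0,0,0.015],"twist":[0,0,0]},{"xyz":[0,0,0.015],"twist":[0,0,0]},{"xyz":[0,0,0.015],"twist":[0,0,0]},{"xyz":[0,0,0.015],"twist":[0,0,0]},{"xyz":[0,0,0.015],"twist":[0,0,0]}]'

```text
time: 7.7
tool_pos: [0.4916, 0.1162, 0.0708]
ee_rot: [-1.571, 0.0, 0.143]
wrist_force: [-0.7, 0.4, -2.0]
width: 0.044
```

Emit:
step_arm --commands '[{"xyz":[0,0,0.0],"twist":[0,0,0]},{"xyz":[0,0,0.0],"twist":[0,0,0]}]'

```text
time: 7.87
tool_pos: [0.4917, 0.1162, 0.0708]
ee_rot: [-1.571, 0.0, 0.143]
wrist_force: [0.2, 0.7, -0.8]
width: 0.0445
```

Emit:
step_arm --commands '[{"xyz":[0,0,0.0],"twist":[0,0,0]},{"xyz":[0,0,0.0],"twist":[0,0,0]}]'

```text
time: 8.03
tool_pos: [0.4917, 0.1162, 0.0709]
ee_rot: [-1.571, 0.0, 0.143]
wrist_force: [-0.8, 0.2, -1.4]
width: 0.0441
```

The near tin reads about -1.4 N on average, so it is also empty. I'll put it back and go to the far tin (y 0.275).

Emit:
step_arm --commands '[{"xyz":[0,0,-0.004],"twist":[0,0,0]},{"xyz":[0,0,-0.008],"twist":[0,0,0]},{"xyz":[0,0,-0.012],"twist":[0,0,0]},{"xyz":[0,0,-0.0145],"twist":[0,0,0]},{"xyz":[0,0,-0.0145],"twist":[0,0,0]},{"xyz":[0,0,-0.0145],"twist":[0,0,0]}]'

```text
time: 8.53
tool_pos: [0.4917, 0.1162, 0.0562]
ee_rot: [-1.571, 0.0, 0.143]
wrist_force: [-0.4, 0.4, -1.5]
width: 0.0439
```

Emit:
step_arm --commands '[{"xyz":[0,0,0],"twist":[0,0,0]},{"xyz":[0,0,0],"twist":[0,0,0]},{"xyz":[0,0,0],"twist":[0,0,0]},{"xyz":[0,0,0],"twist":[0,0,0]},{"xyz":[0,0,0],"twist":[0,0,0]},{"xyz":[0,0,0],"twist":[0,0,0]},{"xyz":[0,0,0],"twist":[0,0,0]}]' --fingers 0

```text
time: 9.12
tool_pos: [0.4918, 0.1162, 0.0566]
ee_rot: [-1.571, -0.0, 0.143]
wrist_force: [-0.3, 0.2, -0.3]
width: 0.0874
```

Emit:
step_arm --commands '[{"xyz":[0,0,0.025],"twist":[0,0,0]},{"xyz":[0,0,0.06],"twist":[0,0,0]},{"xyz":[-0.003,0.02,0.085],"twist":[0,0,0]},{"xyz":[-0.008,0.055,0.085],"twist":[0,0,0]},{"xyz":[-0.013,0.09,0.085],"twist":[0,0,0]},{"xyz":[-0.018,0.125,0.085],"twist":[0,0,0]},{"xyz":[-0.023,0.158,0.07],"twist":[0,0,0]},{"xyz":[-0.023,0.158,0.04],"twist":[0,0,0]},{"xyz":[-0.023,0.158,0.015],"twist":[0,0,0]},{"xyz":[-0.023,0.158,0.0],"twist":[0,0,0]},{"xyz":[-0.023,0.158,0.0],"twist":[0,0,0]},{"xyz":[-0.023,0.158,0.0],"twist":[0,0,0]}]'

```text
time: 10.12
tool_pos: [0.4682, 0.274, 0.0557]
ee_rot: [-1.571, 0.002, 0.143]
wrist_force: [0.0, -0.0, 0.4]
width: 0.0939
```

Emit:
step_arm --commands '[{"xyz":[0,0,0],"twist":[0,0,0]},{"xyz":[0,0,0],"twist":[0,0,0]},{"xyz":[0,0,0],"twist":[0,0,0]},{"xyz":[0,0,0],"twist":[0,0,0]},{"xyz":[0,0,0],"twist":[0,0,0]},{"xyz":[0,0,0],"twist":[0,0,0]},{"xyz":[0,0,0],"twist":[0,0,0]},{"xyz":[0,0,0],"twist":[0,0,0]}]' --fingers 255

```text
time: 10.78
tool_pos: [0.469, 0.2743, 0.0566]
ee_rot: [-1.571, -0.001, 0.143]
wrist_force: [3.1, 0.5, 0.1]
width: 0.0439
```

Emit:
step_arm --commands '[{"xyz":[0,0,0.003],"twist":[0,0,0]},{"xyz":[0,0,0.007],"twist":[0,0,0]},{"xyz":[0,0,0.011],"twist":[0,0,0]},{"xyz":[0,0,0.015],"twist":[0,0,0]},{"xyz":[0,0,0.015],"twist":[0,0,0]},{"xyz":[0,0,0.015],"twist":[0,0,0]},{"xyz":[0,0,0.015],"twist":[0,0,0]},{"xyz":[0,0,0.015],"twist":[0,0,0]}]'

```text
time: 11.45
tool_pos: [0.4686, 0.2741, 0.0712]
ee_rot: [-1.571, 0.001, 0.143]
wrist_force: [-0.1, 0.7, -5.8]
width: 0.0438
```

-5.8 N: the far tin is the full one. I'll carry it to clear desk near (0.40, -0.03).

Emit:
step_arm --commands '[{"xyz":[0,0,0.015],"twist":[0,0,0]},{"xyz":[0,0,0.04],"twist":[0,0,0]},{"xyz":[0,0,0.07],"twist":[0,0,0]},{"xyz":[0,0,0.1],"twist":[0,0,0]},{"xyz":[-0.002,-0.01,0.12],"twist":[0,0,0]},{"xyz":[-0.01,-0.035,0.125],"twist":[0,0,-1]},{"xyz":[-0.017,-0.065,0.125],"twist":[0,0,-3]},{"xyz":[-0.024,-0.095,0.125],"twist":[0,0,-5]},{"xyz":[-0.031,-0.125,0.125],"twist":[0,0,-7]},{"xyz":[-0.038,-0.155,0.125],"twist":[0,0,-9]},{"xyz":[-0.045,-0.185,0.125],"twist":[0,0,-11]},{"xyz":[-0.05,-0.21,0.125],"twist":[0,0,-11.4]}]'

```text
time: 12.45
tool_pos: [0.4178, 0.0625, 0.1964]
ee_rot: [-1.572, -0.0, -0.057]
wrist_force: [0.7, 0.1, -5.7]
width: 0.0441
```

Emit:
step_arm --commands '[{"xyz":[-0.007,-0.03,0],"twist":[0,0,0]},{"xyz":[-0.013,-0.06,0],"twist":[0,0,0]},{"xyz":[-0.018,-0.085,-0.02],"twist":[0,0,0]},{"xyz":[-0.018,-0.095,-0.05],"twist":[0,0,0]},{"xyz":[-0.018,-0.095,-0.08],"twist":[0,0,0]},{"xyz":[-0.018,-0.095,-0.105],"twist":[0,0,0]},{"xyz":[-0.018,-0.095,-0.125],"twist":[0,0,0]},{"xyz":[-0.018,-0.095,-0.135],"twist":[0,0,0]},{"xyz":[-0.018,-0.095,-0.138],"twist":[0,0,0]},{"xyz":[-0.018,-0.095,-0.138],"twist":[0,0,0]},{"xyz":[-0.018,-0.095,-0.138],"twist":[0,0,0]}]'

```text
time: 13.37
tool_pos: [0.4019, -0.0309, 0.0599]
ee_rot: [-1.571, -0.003, -0.055]
wrist_force: [0.6, 0.5, -5.2]
width: 0.0437
```

Emit:
step_arm --commands '[{"xyz":[0,0,-0.002],"twist":[0,0,0]},{"xyz":[0,0,-0.004],"twist":[0,0,0]},{"xyz":[0,0,-0.0055],"twist":[0,0,0]},{"xyz":[0,0,-0.0065],"twist":[0,0,0]},{"xyz":[0,0,-0.0065],"twist":[0,0,0]},{"xyz":[0,0,-0.0065],"twist":[0,0,0]}]'

```text
time: 13.87
tool_pos: [0.4012, -0.0308, 0.0525]
ee_rot: [-1.571, -0.001, -0.056]
wrist_force: [-1.1, 0.3, -2.5]
width: 0.0438
```

Partly unloaded and almost seated: the weight is transferring. A touch lower, then release.

Emit:
step_arm --commands '[{"xyz":[0,0,-0.0005],"twist":[0,0,0]},{"xyz":[0,0,-0.001],"twist":[0,0,0]},{"xyz":[0,0,-0.001],"twist":[0,0,0]}]'

```text
time: 14.12
tool_pos: [0.4012, -0.0308, 0.0525]
ee_rot: [-1.571, -0.001, -0.056]
wrist_force: [-1.5, 1.4, 5.3]
width: 0.0441
```

Emit:
step_arm --commands '[{"xyz":[0,0,0],"twist":[0,0,0]},{"xyz":[0,0,0],"twist":[0,0,0]},{"xyz":[0,0,0],"twist":[0,0,0]},{"xyz":[0,0,0],"twist":[0,0,0]},{"xyz":[0,0,0],"twist":[0,0,0]},{"xyz":[0,0,0],"twist":[0,0,0]},{"xyz":[0,0,0],"twist":[0,0,0]},{"xyz":[0,0,0],"twist":[0,0,0]}]' --fingers 0

```text
time: 14.78
tool_pos: [0.4008, -0.0308, 0.0509]
ee_rot: [-1.571, -0.0, -0.056]
wrist_force: [0.3, 0.2, -0.8]
width: 0.0925
```

Emit:
step_arm --commands '[{"xyz":[0,0,0.02],"twist":[0,0,0]},{"xyz":[0,0,0.05],"twist":[0,0,0]},{"xyz":[0,0,0.085],"twist":[0,0,0]},{"xyz":[0,0,0.12],"twist":[0,0,0]},{"xyz":[0,-0.02,0.16],"twist":[0,0,-7]},{"xyz":[0,-0.05,0.18],"twist":[0,0,-14]},{"xyz":[0,-0.08,0.2],"twist":[0,0,-21]},{"xyz":[0,-0.08,0.22],"twist":[0,0,-28]},{"xyz":[0,-0.08,0.23],"twist":[0,0,-35]},{"xyz":[0,-0.08,0.23],"twist":[0,0,-42]},{"xyz":[0,-0.08,0.23],"twist":[0,0,-49]},{"xyz":[0,-0.08,0.23],"twist":[0,0,-56]}]'

```text
time: 15.78
tool_pos: [0.4009, -0.111, 0.2813]
ee_rot: [-1.57, -0.001, -1.039]
wrist_force: [-0.4, 0.8, -0.2]
width: 0.0938
```

Emit:
step_arm --commands '[{"xyz":[0,0,0],"twist":[0,0,-7]},{"xyz":[0,0,0],"twist":[0,0,-14]},{"xyz":[0,0,0],"twist":[0,0,-21]},{"xyz":[0,0,0],"twist":[0,0,-28]},{"xyz":[0,0,0],"twist":[0,0,-34]},{"xyz":[0,0,0],"twist":[0,0,-34]},{"xyz":[0,0,0],"twist":[0,0,-34]}]'

```text
time: 16.37
tool_pos: [0.4008, -0.1107, 0.2809]
ee_rot: [-1.571, -0.0, -1.624]
wrist_force: [-0.0, 0.3, -0.6]
width: 0.0941
```

```bash
python3 - <<'E'
from h import *
o=robot.get_obs();print(o['time'],o['tool_pos'],o['ee_rot'],o['joint_positions'])
for n in ["wrist","side"]:
    c=robot.camera_info(n);p,d=robot.snapshot(n);cv2.imwrite(f"pics/{n}2.png",p[:,:,::-1]);np.save(f"pics/{n}2.npy",d)
    W=cloud(c,d);z=W[...,2];hsv=cv2.cvtColor(p,cv2.COLOR_RGB2HSV);H,S=[hsv[...,i].astype(int) for i in (0,1)]
    m=((z>0.092)&(z<0.106)&(W[...,0]<0.55)&(abs(W[...,1]+0.03)<0.09)&(S<60)).astype(np.uint8)
    k,l,st,cen=cv2.connectedComponentsWithStats(m)
    for i in range(1,k):
        if st[i,4]>150:
            ys,xs=np.where(l==i);ok=z[l==i]>0.097
            print(n,'lid',cen[i],st[i],np.median(z[l==i]),cv2.minAreaRect(plane(c,xs[ok],ys[ok],0.1)[:,:2].astype(np.float32)*1000))
    b=(H>100)&(H<125)&(S>150)&(W[...,0]>0.34)&(W[...,0]<0.46)&(W[...,1]>-0.3)&(W[...,1]<-0.12)
    for lo,hi in [(0.002,0.012),(0.09,0.108)]:
        q=W[b&(z>lo)&(z<hi)][:,:2]
        if len(q)>30: print(n,lo,len(q),cv2.minAreaRect(q.astype(np.float32)*1000))
E
```

```text
16.3667 [ 0.4008 -0.1107  0.2809] [-1.5709 -0.     -1.6237] [-0.4061 -0.2174  1.5255 -0.0001  1.8336  1.2176]
wrist lid [216.6424 200.3265] [ 189  183   55   36 1896] 0.09987667825952798 ((401.1744689941406, -30.236236572265625), (65.54134368896484, 43.50410461425781), 85.73719787597656)
wrist 0.002 946 ((403.51190185546875, -219.98391723632812), (107.8521957397461, 62.7451057434082), 85.3948745727539)
wrist 0.09 300 ((404.93927001953125, -219.7904815673828), (86.63583374023438, 67.2589340209961), 86.41975402832031)
side lid [229.6136 218.6348] [216 209  28  21 471] 0.10021395230983858 ((402.39990234375, -34.86338806152344), (68.46965026855469, 43.908329010009766), 86.3746109008789)
side 0.002 1579 ((405.72247314453125, -223.77891540527344), (113.06309509277344, 66.6980209350586), 86.92334747314453)
side 0.09 292 ((405.38055419921875, -225.4467010498047), (87.04896545410156, 67.51319122314453), 86.2860336303711)
```

View pics/wrist2.png

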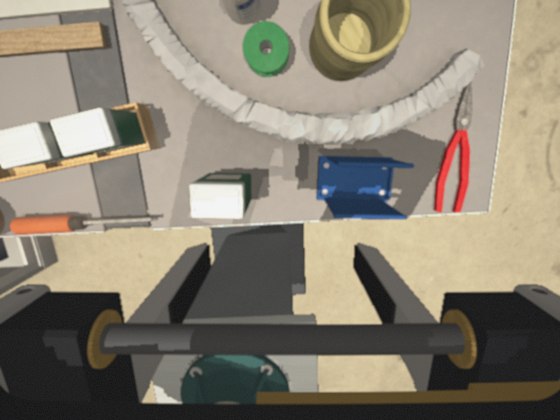

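View pics/side2.png

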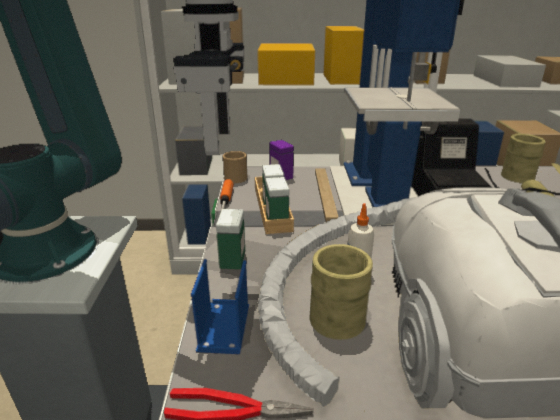

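The wrist view shows the full tin upright on the clear desk at px (217,200), centre (0.401,-0.031), lid at 0.100 m. The holder is empty at px (360,185), centre about (0.404,-0.220), long axis about 86.5°. The tin's measured centre agrees with the TCP where I released it, so I trust the wrist view here. Next is the regrasp on the narrow sides.

Emit:
step_arm --commands '[{"xyz":[0,0.03,-0.02],"twist":[0,0,0]},{"xyz":[0,0.06,-0.04],"twist":[0,0,-0.3]},{"xyz":[0,0.08,-0.065],"twist":[0,0,-0.3]},{"xyz":[0,0.08,-0.095],"twist":[0,0,-0.3]},{"xyz":[0,0.08,-0.125],"twist":[0,0,-0.3]},{"xyz":[0,0.08,-0.15],"twist":[0,0,-0.3]},{"xyz":[0,0.08,-0.175],"twist":[0,0,-0.3]},{"xyz":[0,0.08,-0.2],"twist":[0,0,-0.3]},{"xyz":[0,0.08,-0.217],"twist":[0,0,-0.3]},{"xyz":[0,0.08,-0.226],"twist":[0,0,-0.3]},{"xyz":[0,0.08,-0.226],"twist":[0,0,-0.3]},{"xyz":[0,0.08,-0.226],"twist":[0,0,-0.3]}]'

```text
time: 17.47
tool_pos: [0.401, -0.0308, 0.0553]
ee_rot: [-1.571, -0.0, -1.631]
wrist_force: [0.5, 0.1, -0.0]
width: 0.0939
```

Emit:
step_arm --commands '[{"xyz":[0,0,0],"twist":[0,0,0]},{"xyz":[0,0,0],"twist":[0,0,0]},{"xyz":[0,0,0],"twist":[0,0,0]},{"xyz":[0,0,0],"twist":[0,0,0]},{"xyz":[0,0,0],"twist":[0,0,0]},{"xyz":[0,0,0],"twist":[0,0,0]},{"xyz":[0,0,0],"twist":[0,0,0]}]' --fingers 255

```text
time: 18.05
tool_pos: [0.4013, -0.0306, 0.0557]
ee_rot: [-1.569, 0.0, -1.632]
wrist_force: [-0.8, 2.3, 4.2]
width: 0.0655
```

Emit:
step_arm --commands '[{"xyz":[0,0,0.005],"twist":[0,0,0]},{"xyz":[0,0,0.02],"twist":[0,0,0]},{"xyz":[0,0,0.045],"twist":[0,0,0]},{"xyz":[0,0,0.075],"twist":[0,0,0]},{"xyz":[0,0,0.105],"twist":[0,0,0]},{"xyz":[0,0,0.125],"twist":[0,0,0]},{"xyz":[0,0,0.13],"twist":[0,0,0]},{"xyz":[0,0,0.13],"twist":[0,0,0]},{"xyz":[0,0,0.13],"twist":[0,0,0]}]'

```text
time: 18.8
tool_pos: [0.3997, -0.0306, 0.1829]
ee_rot: [-1.575, 0.0, -1.632]
wrist_force: [-0.1, 0.2, -6.3]
width: 0.0658
```

Emit:
step_arm --commands '[{"xyz":[0.001,-0.02,0.01],"twist":[0,0,0]},{"xyz":[0.002,-0.05,0.01],"twist":[0,0,0]},{"xyz":[0.003,-0.085,0.01],"twist":[0,0,0]},{"xyz":[0.004,-0.12,0.01],"twist":[0,0,0]},{"xyz":[0.0045,-0.15,0.01],"twist":[0,0,0]},{"xyz":[0.0045,-0.175,0.01],"twist":[0,0,0]},{"xyz":[0.0045,-0.189,0.01],"twist":[0,0,0]},{"xyz":[0.0045,-0.189,0.01],"twist":[0,0,0]},{"xyz":[0.0045,-0.189,0.01],"twist":[0,0,0]}]'

```text
time: 19.55
tool_pos: [0.4039, -0.2193, 0.1919]
ee_rot: [-1.576, 0.004, -1.633]
wrist_force: [-0.5, 0.8, -5.9]
width: 0.0657
```

```bash
python3 - <<'E'
from h import *
o=robot.get_obs();print(o['time'],o['tool_pos'],o['ee_rot'],o['joint_positions'])
for n in ["wrist","side"]:
    c=robot.camera_info(n);p,d=robot.snapshot(n);W=cloud(c,d);z=W[...,2]
    cv2.imwrite(f"pics/{n}3.png",p[:,:,::-1])
    hsv=cv2.cvtColor(p,cv2.COLOR_RGB2HSV);H,S=[hsv[...,i].astype(int) for i in (0,1)]
    m=(z>0.215)&(z<0.245)&(abs(W[...,0]-.404)<0.05)&(abs(W[...,1]+.22)<0.06)&(S<60)
    ys,xs=np.where(m)
    if len(xs)>30: print(n,len(xs),np.median(z[m]),cv2.minAreaRect(W[m][:,:2].astype(np.float32)*1000))
    b=(H>100)&(H<125)&(S>150)&(W[...,0]>0.34)&(W[...,0]<0.46)&(W[...,1]>-0.3)&(W[...,1]<-0.12)
    for lo,hi in [(0.002,0.012),(0.09,0.108)]:
        q=W[b&(z>lo)&(z<hi)][:,:2]
        if len(q)>30: print(n,lo,len(q),cv2.minAreaRect(q.astype(np.float32)*1000))
    g=(H>60)&(H<95)&(S>100)&(abs(W[...,0]-.404)<0.06)&(W[...,1]<-.15)&(z>0.12)&(z<0.23)
    q=W[g]; print(n,'green',len(q),np.percentile(q,[1,99],0))
E
```

```text
19.55 [ 0.4039 -0.2193  0.1919] [-1.576   0.0038 -1.6334] [-0.6212 -0.1058  1.6047  0.0004  1.6491  1.0122]
wrist 12158 0.2357671748779147 ((407.5767517089844, -219.1470947265625), (90.67672729492188, 38.33245086669922), 86.79924011230469)
wrist 0.002 934 ((409.38165283203125, -221.42950439453125), (107.82532501220703, 52.36079406738281), 85.8701400756836)
wrist 0.09 142 ((435.32086181640625, -222.52841186523438), (85.84200286865234, 5.703502178192139), 86.27316284179688)
wrist green 34 [[ 0.4234 -0.2501  0.141 ]
 [ 0.4277 -0.1897  0.2151]]
side 913 0.2333340188343287 ((404.5753173828125, -227.6687469482422), (78.38252258300781, 44.16837692260742), 85.26998901367188)
side 0.002 1564 ((405.287109375, -224.02381896972656), (112.24839782714844, 66.97518157958984), 86.67792510986328)
side 0.09 243 ((405.67437744140625, -227.32012939453125), (85.39642333984375, 67.2213363647461), 86.33619689941406)
side green 1102 [[ 0.3817 -0.2545  0.1408]
 [ 0.4271 -0.2125  0.2151]]
```

View pics/wrist3.png

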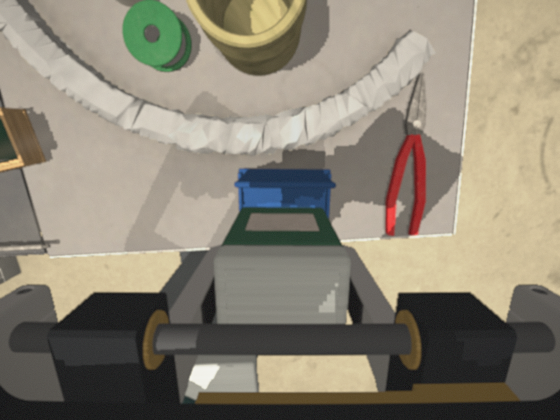

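View pics/side3.png

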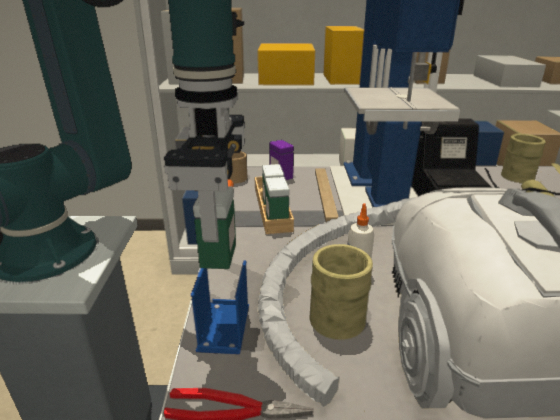

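The wrist view shows the held tin over the holder, with the blue floor and cheek visible at px (285,187). The side view shows the tin at px (215,235), above the gap between the cheeks. Its x centre is 0.4044 against the holder's 0.4055, about 1 mm off, so I'll lower with a 1 mm shift.

Emit:
step_arm --commands '[{"xyz":[0.001,-0.001,-0.012],"twist":[0,0,0]},{"xyz":[0.001,-0.001,-0.024],"twist":[0,0,0]},{"xyz":[0.001,-0.001,-0.036],"twist":[0,0,0]},{"xyz":[0.001,-0.001,-0.048],"twist":[0,0,0]},{"xyz":[0.001,-0.001,-0.06],"twist":[0,0,0]},{"xyz":[0.001,-0.001,-0.072],"twist":[0,0,0]},{"xyz":[0.001,-0.001,-0.084],"twist":[0,0,0]},{"xyz":[0.001,-0.001,-0.096],"twist":[0,0,0]},{"xyz":[0.001,-0.001,-0.108],"twist":[0,0,0]},{"xyz":[0.001,-0.001,-0.118],"twist":[0,0,0]},{"xyz":[0.001,-0.001,-0.122],"twist":[0,0,0]},{"xyz":[0.001,-0.001,-0.122],"twist":[0,0,0]}]'

```text
time: 20.65
tool_pos: [0.4054, -0.2202, 0.0714]
ee_rot: [-1.573, 0.002, -1.632]
wrist_force: [-0.0, -0.6, -5.5]
width: 0.0659
```

Emit:
step_arm --commands '[{"xyz":[0,0,-0.003],"twist":[0,0,0]},{"xyz":[0,0,-0.006],"twist":[0,0,0]},{"xyz":[0,0,-0.008],"twist":[0,0,0]},{"xyz":[0,0,-0.009],"twist":[0,0,0]},{"xyz":[0,0,-0.009],"twist":[0,0,0]},{"xyz":[0,0,-0.009],"twist":[0,0,0]}]'

```text
time: 21.15
tool_pos: [0.4064, -0.2209, 0.0642]
ee_rot: [-1.57, -0.0, -1.632]
wrist_force: [-0.3, -0.6, -4.7]
width: 0.0659
```

Emit:
step_arm --commands '[{"xyz":[-0.0005,0,-0.0015],"twist":[0,0,0]},{"xyz":[-0.001,0,-0.003],"twist":[0,0,0]},{"xyz":[-0.0015,0,-0.004],"twist":[0,0,0]},{"xyz":[-0.0015,0,-0.004],"twist":[0,0,0]},{"xyz":[-0.0015,0,-0.004],"twist":[0,0,0]}]'

```text
time: 21.57
tool_pos: [0.4047, -0.2207, 0.0599]
ee_rot: [-1.571, -0.0, -1.632]
wrist_force: [-0.5, 0.7, -5.7]
width: 0.0662
```

Emit:
step_arm --commands '[{"xyz":[0,0,-0.0007],"twist":[0,0,0]},{"xyz":[0,0,-0.0014],"twist":[0,0,0]},{"xyz":[0,0,-0.0014],"twist":[0,0,0]},{"xyz":[0,0,-0.0014],"twist":[0,0,0]}]'

```text
time: 21.9
tool_pos: [0.4049, -0.2208, 0.0597]
ee_rot: [-1.571, -0.0, -1.632]
wrist_force: [-3.6, 2.1, 5.0]
width: 0.066
```

Contact with the holder's floor (+5 N, z 0.0597 as expected). Releasing and retreating straight up.

Emit:
step_arm --commands '[{"xyz":[0,0,0],"twist":[0,0,0]},{"xyz":[0,0,0],"twist":[0,0,0]},{"xyz":[0,0,0],"twist":[0,0,0]},{"xyz":[0,0,0],"twist":[0,0,0]},{"xyz":[0,0,0],"twist":[0,0,0]},{"xyz":[0,0,0],"twist":[0,0,0]},{"xyz":[0,0,0],"twist":[0,0,0]}]' --fingers 0

```text
time: 22.48
tool_pos: [0.4048, -0.2208, 0.0585]
ee_rot: [-1.571, -0.0, -1.632]
wrist_force: [-0.5, -0.0, -0.7]
width: 0.094
```

Emit:
step_arm --commands '[{"xyz":[0,0,0.015],"twist":[0,0,0]},{"xyz":[0,0,0.035],"twist":[0,0,0]},{"xyz":[0,0,0.06],"twist":[0,0,0]},{"xyz":[0,0,0.085],"twist":[0,0,0]},{"xyz":[0,0,0.115],"twist":[0,0,0]},{"xyz":[0,0.01,0.145],"twist":[0,0,0]},{"xyz":[0,0.04,0.175],"twist":[0,0,0]},{"xyz":[0,0.07,0.2],"twist":[0,0,0]},{"xyz":[0,0.1,0.22],"twist":[0,0,0]},{"xyz":[0,0.1,0.22],"twist":[0,0,0]},{"xyz":[0,0.1,0.22],"twist":[0,0,0]}]'

```text
time: 23.4
tool_pos: [0.4055, -0.1202, 0.2803]
ee_rot: [-1.567, -0.002, -1.629]
wrist_force: [-0.2, -0.1, 0.4]
width: 0.0943
```

```bash
python3 - <<'E'
from h import *
o=robot.get_obs();print(o['time'],o['tool_pos'],o['width'],o['wrist_force'])
for n in ["wrist","side","scene"]:
    c=robot.camera_info(n);p,d=robot.snapshot(n);W=cloud(c,d);z=W[...,2];cv2.imwrite(f"pics/{n}4.png",p[:,:,::-1])
    hsv=cv2.cvtColor(p,cv2.COLOR_RGB2HSV);H,S=[hsv[...,i].astype(int) for i in (0,1)]
    for nm,cx,cy in [("tin",.404,-.22),("t2",.48,.16)]:
        m=(z>0.099)&(z<0.108)&(abs(W[...,0]-cx)<0.06)&(abs(W[...,1]-cy)<0.1)&(S<60)
        if m.sum()>30: print(n,nm,m.sum(),z[m].min(),z[m].max(),np.median(z[m]),cv2.minAreaRect(W[m][:,:2].astype(np.float32)*1000))
    b=(H>100)&(H<125)&(S>150)&(W[...,0]>0.34)&(W[...,0]<0.46)&(W[...,1]>-0.3)&(W[...,1]<-0.12)&(z>0.09)&(z<0.108)
    if b.sum()>30: print(n,'rims',cv2.minAreaRect(W[b][:,:2].astype(np.float32)*1000))
E
```

```text
23.4 [ 0.4055 -0.1202  0.2803] 0.09432980965021066 [-0.2    -0.1214  0.449 ]
wrist tin 2039 0.09900779833797504 0.10647105533561248 0.10362109815579713 ((401.3658142089844, -220.23556518554688), (90.89614868164062, 65.0173568725586), 86.74526977539062)
wrist t2 3780 0.09900753813064239 0.1067799323579366 0.10387416001930605 ((486.6532897949219, 152.76156616210938), (44.636810302734375, 142.25804138183594), 7.74407958984375)
wrist rims ((405.1007080078125, -219.92910766601562), (84.9479751586914, 66.8074951171875), 86.4327163696289)
side tin 878 0.0990478807134361 0.10658468631313123 0.1040680897190305 ((404.31298828125, -222.40701293945312), (89.82815551757812, 69.80894470214844), 85.60234832763672)
side t2 510 0.09902287568986218 0.10730963890551942 0.10442184909495755 ((486.7041320800781, 151.9993896484375), (44.36939239501953, 148.84564208984375), 7.6955461502075195)
side rims ((405.55694580078125, -225.06483459472656), (86.1956558227539, 67.38651275634766), 85.57976531982422)
scene tin 188 0.09907624125660167 0.10768196146968753 0.10486686321793078 ((401.3466796875, -219.99705505371094), (84.90802764892578, 71.36448669433594), 85.5594711303711)
scene t2 513 0.09903982249485832 0.10640679715763438 0.10308999290257922 ((482.7198791503906, 157.3807373046875), (45.10762023925781, 145.03684997558594), 7.601754665374756)
scene rims ((401.5511474609375, -216.77490234375), (86.28575134277344, 71.05624389648438), 85.2976303100586)
```

View pics/wrist4.png

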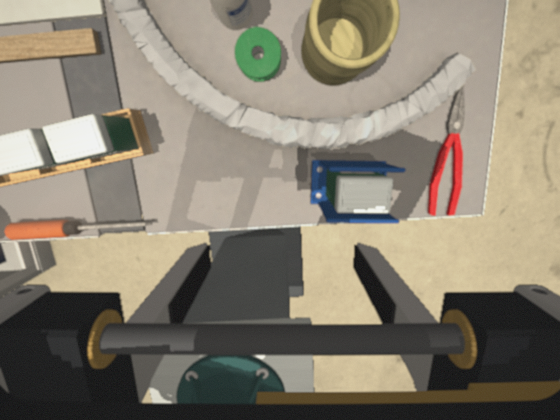

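View pics/side4.png

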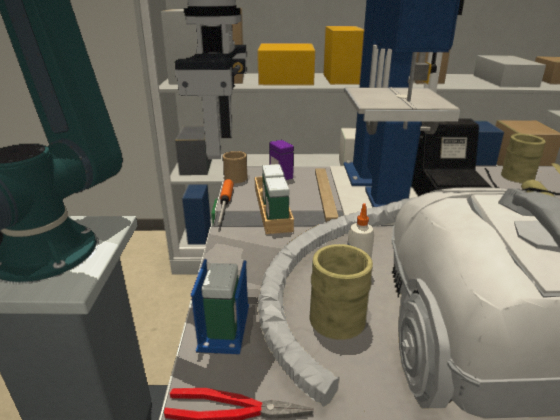

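The wrist view shows the tin's lid at px (363,195) between the two blue rims, and the side view shows it upright between the cheeks at px (222,300). The lid mask picked up the rims, so I'll do one clean centring check before handing in.

```bash
python3 - <<'E'
from h import *
c=robot.camera_info("wrist");p,d=robot.snapshot("wrist");W=cloud(c,d);z=W[...,2]
hsv=cv2.cvtColor(p,cv2.COLOR_RGB2HSV);S=hsv[...,1].astype(int);V=hsv[...,2].astype(int)
m=((S<40)&(V>120)&(z>0.1)&(z<0.108)&(abs(W[...,0]-.404)<.05)&(abs(W[...,1]+.22)<.06)).astype(np.uint8)
m=cv2.morphologyEx(m,cv2.MORPH_OPEN,np.ones((5,5)))
ys,xs=np.where(m);r=cv2.minAreaRect(plane(c,xs,ys,.104)[:,:2].astype(np.float32)*1000);print(m.sum(),r)
a=np.radians(-3.5);e=np.array(r[0])-[404.5,-220]
print('own x,y mm',e@[np.cos(a),np.sin(a)],e@[-np.sin(a),np.cos(a)])
q=W[m>0];A=np.c_[q[:,:2]-q[:,:2].mean(0),np.ones(len(q))];print('lid tilt',np.linalg.lstsq(A,q[:,2],rcond=None)[0])
E
```

```text
1959 ((404.8526306152344, -219.4434051513672), (65.4967041015625, 42.44635009765625), 86.51631927490234)
own x,y mm 0.31799358543268386 0.5770842710980985
lid tilt [-0.0082 -0.0009  0.1037]
```

```bash
python3 -c "
from bench import robot
print(robot.close_job(), robot.get_obs()['time'])"
```

```text
the job is handed in; nothing more can be done
the job is handed in; nothing more can be done
```

The full tin is standing in the blue holder, and I handed the job in at about 24 s of the allowed 72 s. No verdict came back.

**What I did:**
- **Weighing:** I lifted each tin in the tray. The middle and near ones read about 1.3 to 1.4 N (empty), and the far one read 5.8 N (full). The two empties went back into their own cells.
- **Regrasp:** I set the full tin upright on clear desk at (0.401, -0.031) and released it. I then took it again by its narrow sides and lowered it into the holder until it touched the floor.

**Last checks:**
- **Tin in holder:** It is centred within about 1 mm of the holder's measured centre. Its lid is at 104 mm and tilted under 0.01 rad.
- **Empties:** Both stand in the tray with their lids at 104 mm.
- **Other objects:** The cup and tube are still upright in the side view, and the gripper is clear of everything.

**Disagreements:** The side and scene cameras differed from the wrist camera by about 2 to 5 mm. I used the wrist camera because its measurement of the tin on the desk matched the arm's release position. One early lid check also picked up the holder's rims, so I repeated it with a cleaner mask.

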